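# Switch off the battery charger and take out the cells that do not belong

## Task

Two short lithium cells that must not be recharged have been put among the long ones in the battery charger. First switch the charger off by turning its pointer knob gently anticlockwise until it comes up against the end stop; only then take out the two short, fat cells and lay them in the empty plastic tub. Leave the long cells in their bays and do not knock over or shift the things standing round about.

Things in the scene. Friction and masses are not known exactly. Their poses are not given: they have to be found in the camera images.
- charger: Battery charger, fixed, black with a grey deck 34 mm above the desk; 96 mm deep (x), 294 mm wide (y from -156 to +138 mm). Origin on the desk below the bays' line; x points away from the user, y to the left. Five open bays with centres at x = 0, y = +114, +72, +30, -12, -54 mm; knob axis at x = 0, y = -120 mm.
- bay_middle (a point): Deck surface (34 mm above the desk) at the centre of the middle bay (charger x = 0, y = +30 mm), axes as the charger's. In each bay one cell lies along x on two rails (4 mm high, 50 mm long, outer faces 13 mm apart) between two end blocks, each 24 mm wide and 12 mm high, with inner faces at x = -30 and +30 mm. Between neighbouring cells about 25 mm is free.
- knob (a joint): Angle of the charger's pointer knob, rad: 0 = off, at the anticlockwise end stop; it grows clockwise seen from above, up to 5.24. It stays where it is left and takes about 0.08 N m to turn. At value q the pointer points at 2.618 rad minus q, measured anticlockwise from the charger's x axis seen from above (off: towards the user and left, at the largest white dot).
- knob_axis (a point): Point on the knob's vertical axis, 55 mm above the desk; it carries the charger's axes. Knob, all black: round skirt of radius 27 mm up to 43 mm above the desk; on it, from 43 to 65 mm, a hub of radius 12.5 mm and an upright fin: 33 mm long from the axis on the pointing side (11 mm thick, 8 mm beyond 20 mm), 20 mm long on the blunt tail side (13 mm thick).
- knob_tip (a point): Outer end of the knob's pointer fin, 33 mm from the axis, 54 mm above the desk; turns with the knob.
- long_a: Long cell; a plain white cylinder with steel ends, 14.5 mm in diameter and 50.5 mm long. It belongs in the charger and stays there. Origin at its centre, x axis along the cylinder. As it lies in its bay its centre is 44 mm above the desk.
- long_b: Another long cell; a plain white cylinder with steel ends, 14.5 mm in diameter and 50.5 mm long. It belongs in the charger and stays there. Origin at its centre, x axis along the cylinder. As it lies in its bay its centre is 44 mm above the desk.
- long_c: Another long cell; a plain white cylinder with steel ends, 14.5 mm in diameter and 50.5 mm long. It belongs in the charger and stays there. Origin at its centre, x axis along the cylinder. As it lies in its bay its centre is 44 mm above the desk.
- short_a: Short cell; a plain white cylinder with steel ends, 17 mm in diameter and only 34.5 mm long: shorter and fatter than the others. Origin at its centre, x axis along the cylinder. As it lies in its bay its centre is 45 mm above the desk; on the floor of the tub about 12 mm.
- short_b: The other short cell; a plain white cylinder with steel ends, 17 mm in diameter and only 34.5 mm long: shorter and fatter than the others. Origin at its centre, x axis along the cylinder. As it lies in its bay its centre is 45 mm above the desk; on the floor of the tub about 12 mm.
- tub: Low open grey plastic tub, loose on the desk, empty. Outside 96 mm (x) by 124 mm (y), walls 3 mm thick with a rim 6 mm wide, 31 mm high, floor 3 mm. Origin under its centre on the desk.
- mug: Orange mug, loose, 81 mm across, 113 mm over cup and handle, 101 mm high. Origin under the middle of its outline (cup centre 16 mm from it towards +y, handle towards -y). Bystander.
- pen_cup: Black pen cup with scissors and pens, loose, 72 mm across, 160 mm high. Origin underneath near its middle. Bystander.
- water_bottle: Clear water bottle with a red cap, loose, 65 mm across, 212 mm high. Origin under its centre. Bystander.
- stapler: Blue desk stapler, loose, 137 mm long (x), 34 mm wide, 46 mm high. Origin under its middle. Bystander.
There are look-alikes about, which are no part of the job. What is shaped like the short_b but purple is not meant.

How it is judged:
By the outcome, as a careful person would: the job done as asked, in the order asked, and still so for the second after the job is handed in, with the robot touching nothing.
It also fails if it takes over 72 s, if anything falls off the work surface, if the arm or the gripper's body presses on something with over 40 N, if the wrist force passes 120 N, or if a joint passes its speed limit or range.

## Robot

A 6-joint arm with a two-finger parallel gripper is mounted at the origin on a cart in front of the work surface, level with it; the furniture and walls round the work are solid. World frame = base frame: x ahead of the robot, y to its left, z up, the work surface at z = 0. Lengths are in m, angles in rad, forces in N, time in s.
With the tool pointing down it reaches from about 0.3 to 0.75 m from the base axis. Payload 8.5 kg.
Tool frame: the origin (TCP) lies where the fingers leave the gripper's body, on its centre line; the fingertips stand manip.tip_extent ahead of it and the grasp point (between the pads) lies 54 mm ahead of it (manip.tip_extent is the distance from the TCP to the fingertips, in m); z points along the fingers, y is the line along which they close (so a half turn about z gives the same grasp; the last joint's range is limited). The gripper opens to 85 mm and grips with 20 to 120 N. Pads are 22 mm wide; open, the fingers measure 114 mm over their backs; the gripper's body (76 mm by 85 mm) begins 54 mm behind the grasp point. The pads swing forward as they close: fully open they stand 13 mm farther back than shut.
Start: joints at [1.031, 0.381, 1.297, -0, 1.464, -0.215], TCP at [0.176, 0.521, 0.304] pointing down, gripper open.
Joint ranges: [-3.11, 3.11], [-0.89, 2.33], [0.22, 2.48], [-1.42, 4.56], [0.17, 2.85], [-2.88, 2.88]. Speed limits (rad/s): [2.39, 2.39, 3.14, 3.14, 3.14, 3.14].

## Interface

Orientations are given as a rotation vector (axis times angle).
In Python, from rig import monitor, optics, order, manip gives the robot as it stands.
- The arm moves only by the tool servo_tool, never from a script. Its argument "motion" is a list of rows, each a list of 7 numbers: the opening, from 0 (shut) to 1 (fully open), then the shift along the tool's x, y, z in units of 30 mm (1.0 is 30 mm), then the turn, a rotation vector about the tool's x, y, z in units of 10 degrees (1.0 is 10 degrees). In form: [[jaw, dx, dy, dz, ax, ay, az], ...]. A call has exactly 8 rows; each row shifts and turns the commanded pose from where the row before left it, along the tool's axes as they then stand; what a row does not reach is not made up. A row lasts 1/8 s, in which the tool goes at most 62.5 mm and 10.7 degrees, less where a joint would pass 70% of its speed; a pose out of reach is approached as far as the arm can. A call is refused whole if a number of a shift passes 1 or a number of a turn 1, either way. A call with a gripper value outside its range is refused whole. The fingers move at their own pace and stop on an object; "squeeze" is the grip in N (left out, the last holds). Time passes only in rows, so rows that do not move let the fingers close, or fill a call up. It gives the time, the measured TCP pose, the force, the opening and the grip force at its end, in the units of the state.
- monitor.state(): the state, without advancing time (a new reading comes with each control period).
- optics.snapshot(name): name is "scene" or "side" or "wrist"; returns a dict with "color" (384x512x3 uint8, red, green, blue), "range_z" (384x512 float32, m along the optical axis (not along the pixel's ray), 0 where there is no reading), "vfov" (degrees; the focal length in pixels is half the picture's height over the tangent of half this angle, whatever the lens; pixels are square), "cx", "cy" (the principal point, pixels), "R" (3x3) and "t" (3): a world point X has camera coordinates R X + t. Camera axes: x right, y down, z forward; pixel columns grow to the right and rows downward; lengths in m; the calibration is good to about 2 mm. A picture is of the moment at which its call begins.
- order.finish_job(): hands the job in; it is judged then, once.
The state is a dict: "time_s": time; "joint_positions": joint angles; "joint_vel": joint speeds; "effort": joint torques, N m; "tcp_pos": TCP position; "eef_rot": TCP orientation; "ft_force": force on the tool from outside, world axes, zero at the start; "wrist_torque": the same for the moment, N m; "finger_gap": opening from 0.0 (shut) to 1.0 (fully open); "grasp_force": force on a finger pad.
Only numpy, scipy, OpenCV 4.12 (cv2) and the standard library are available. Lean on these libraries where they do the work, as an engineer would, in place of code of your own. Each camera call takes 0.05 s, during which the arm holds its last target. There are 200 camera calls.

## Working session

There is one attempt and no reset: what is moved stays moved. The work goes in short steps, Python scripts to look and compute and a tool call to move; the robot and the scene stay as the last step left them, time stands still between calls to the robot, and variables do not carry over. Pictures are saved under pics/ and viewed, at most 10 in all, crops included, and the job is handed in when it is done.

Besides the shell and the picture viewer there is one more tool, called after "Emit:" as name([rows], argument=value, ...), one row to a line, values as JSON. servo_tool: Moves the arm, as the interface text tells. Its arguments: {"type":"object","properties":{"motion":{"type":"array"},"squeeze":{"type":"number"}},"required":["motion"]}

```bash
mkdir -p pics; ls
cat > h.py <<'E'
import numpy as np, cv2
from rig import monitor, optics, order, manip
def snap(n,f=None):
    s=optics.snapshot(n)
    if f: cv2.imwrite('pics/'+f,cv2.cvtColor(s['color'],cv2.COLOR_RGB2BGR))
    return s
def cloud(s):
    h,w=s['range_z'].shape; f=h/2/np.tan(np.radians(s['vfov'])/2)
    v,u=np.mgrid[:h,:w]; z=s['range_z']
    c=np.stack([(u-s['cx'])/f*z,(v-s['cy'])/f*z,z],-1)
    return (c-s['t'])@s['R']
E
python3 - <<'E'
from h import *
print(monitor.state(),manip.tip_extent)
for n in('scene','side','wrist'):
    s=snap(n,n+'0.png'); np.savez('pics/'+n+'0.npz',P=cloud(s),**{k:s[k] for k in s}); print(n,s['vfov'],s['R'].round(2).tolist(),s['t'])
a=[cv2.imread(f'pics/{n}0.png') for n in('scene','side','wrist')]
b=np.vstack([np.hstack(a[:2]),np.hstack([a[2],a[2]*0])])
cv2.imwrite('pics/all0.png',cv2.resize(b,(800,600),interpolation=cv2.INTER_AREA))
E
```

```text
pics
{'time_s': 0.0, 'joint_positions': array([ 1.03072154e+00,  3.81182929e-01,  1.29827977e+00,  3.81314740e-06,
        1.46360801e+00, -2.15290330e-01]), 'joint_vel': array([ 0.00032818,  0.0024581 ,  0.00104212,  0.0003699 , -0.00077513,
       -0.00127638]), 'effort': array([ 3.25719911e-04, -4.48463202e+01, -2.31279230e+01, -2.92647574e-04,
        4.84690361e-03, -1.84289512e-06]), 'tcp_pos': array([0.17539912, 0.52107202, 0.30331231]), 'eef_rot': array([-5.07842709e-01, -3.09971757e+00,  2.15551656e-03]), 'ft_force': array([-0.25270908,  0.60730776,  0.06680055]), 'wrist_torque': array([-0.02163891, -0.00171167,  0.00590505]), 'grasp_force': 0.0, 'finger_gap': 1.0026067749246348} 0.0726
scene 55.19144062653157 [[-0.64, -0.77, -0.01], [-0.57, 0.49, -0.66], [0.52, -0.42, -0.75]] [0.35501745 0.33922725 0.68405023]
side 46.24696272026628 [[-0.93, -0.36, 0.01], [-0.19, 0.47, -0.86], [0.31, -0.81, -0.5]] [0.50301059 0.15494885 0.96355619]
wrist 61.715389357915555 [[0.32, 0.95, -0.0], [0.91, -0.31, 0.28], [0.26, -0.09, -0.96]] [-0.54951935 -0.03546673  0.37869163]
```

View pics/all0.png

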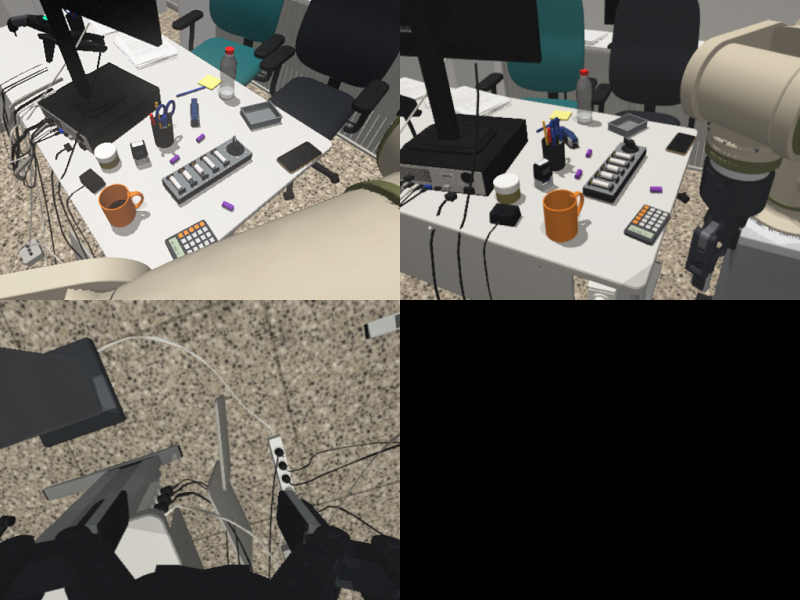

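The picture shows the charger at scene px (265,218), with the knob at its right end (300,182). The tub is at (335,148), the mug at (150,262), and purple look-alike cells lie on the desk around it. Next I fit the charger deck and enlarge it.

Run:
```python
from h import *
d=np.load('pics/scene0.npz');P=d['P'];c=d['color']
v,u=np.mgrid[:384,:512]
box=(u>195)&(u<335)&(v>160)&(v<265)
m=box&(abs(P[...,2]-.034)<.004)
n,l,st,ce=cv2.connectedComponentsWithStats(cv2.morphologyEx(m.astype(np.uint8),cv2.MORPH_CLOSE,np.ones((3,3))));k=1+st[1:,4].argmax();q=P[(l==k)&m]
print('deck',cv2.minAreaRect((q[:,:2]*1000).astype(np.float32)),len(q),np.median(q[:,2]))
m=(u>295)&(u<370)&(v>115)&(v<170)&(P[...,2]>.024)&(P[...,2]<.037);q=P[m]
print('tub',cv2.minAreaRect((q[:,:2]*1000).astype(np.float32)),np.median(q[:,2]),len(q))
m=box&(P[...,2]>.058)&(P[...,2]<.072);q=P[m]
print('knob top',q.mean(0),cv2.minAreaRect((q[:,:2]*1000).astype(np.float32)),len(q))
a=cv2.cvtColor(c,cv2.COLOR_RGB2BGR)[165:265,200:330]
cv2.imwrite('pics/c1.png',cv2.resize(a,None,fx=6,fy=6,interpolation=cv2.INTER_CUBIC))
```

```text
deck ((479.45880126953125, 20.927337646484375), (291.85308837890625, 96.45767974853516), 87.05999755859375) 2424 0.033314815578819774
tub ((589.9448852539062, -312.8342590332031), (129.0096435546875, 197.134033203125), 68.02365112304688) 0.02888790942694475 301
knob top [ 0.57373276 -0.00959233  0.06436314] ((584.3999633789062, -9.70111083984375), (297.1694030761719, 53.314292907714844), 37.519378662109375) 212
```

View pics/c1.png

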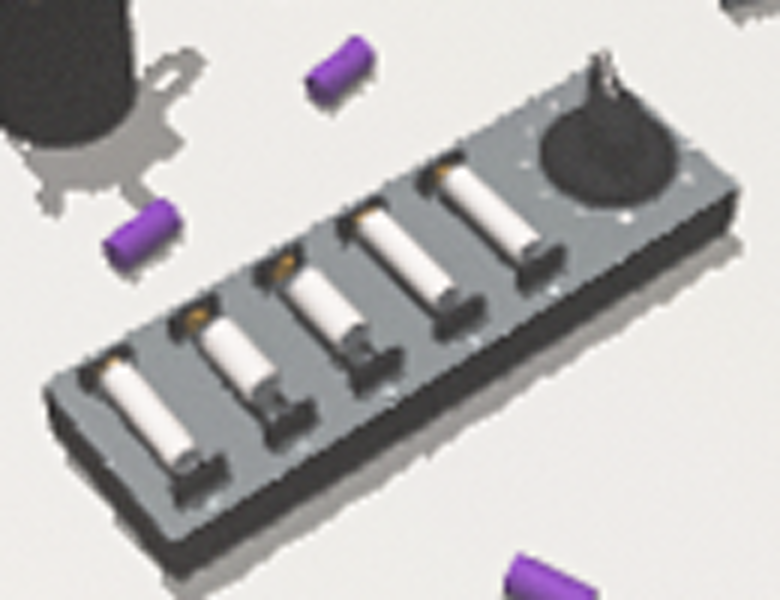

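Five white cells lie in the bays, at crop px (150,410), (237,355), (323,305), (403,253) and (487,207). The 2nd and 3rd are clearly shorter and fatter, with empty bay at the end: scene px (239,224) and (254,216). These are the short cells. The purple ones on the desk are not meant. The knob skirt is at crop (610,150), with its fin pointing up in the picture.

Run:
```python
from h import *
d=np.load('pics/scene0.npz');P=d['P'];c=d['color']
yd=np.array([.0513,.9987]);xd=np.array([yd[1],-yd[0]]);O=np.array([.4795,.0209])+.009*yd
L=np.stack([(P[...,:2]-O)@xd,(P[...,:2]-O)@yd,P[...,2]],-1)*1000
print('O',O,'knob',O-.12*yd)
white=c.min(-1)>170
for y in(114,72,30,-12,-54):
    m=white&(abs(L[...,0])<29)&(abs(L[...,1]-y)<14)&(L[...,2]>44)&(L[...,2]<62)
    q=L[m];print(y,len(q),q.mean(0).round(1),np.percentile(q,[3,97],axis=0).round(0).tolist())
k=np.hypot(L[...,0],L[...,1]+120)<50
for lo,hi in((38,47),(48,60),(60,72)):
    q=L[k&(L[...,2]>lo)&(L[...,2]<hi)];print(lo,len(q),q.mean(0).round(1),q.min(0).round(),q.max(0).round())
q=L[k&(L[...,2]>60)];print((q+[0,120,0]).round().astype(int).tolist())
h=((P[...,2]>.022)&(P[...,2]<.037)&(P[...,0]<.8)&(P[...,0]>.3)).astype(np.uint8)
n,l,st,ce=cv2.connectedComponentsWithStats(cv2.dilate(h,np.ones((3,3))))
for i in range(1,n):
    q=P[(l==i)&(h>0)]
    if len(q)>80: print(ce[i].round(),len(q),cv2.minAreaRect((q[:,:2]*1000).astype(np.float32)))
# objects map: tall things
h=((P[...,2]>.04)&(P[...,0]<.85)&(P[...,0]>.25)&(abs(P[...,1])<.45)).astype(np.uint8)
n,l,st,ce=cv2.connectedComponentsWithStats(h)
for i in range(1,n):
    q=P[(l==i)]
    if len(q)>60: print('tall',ce[i].round(),len(q),q.min(0).round(3),q.max(0).round(3))
```

```text
O [0.4799617 0.0298883] knob [ 0.4738057 -0.0899557]
114 98 [  1.8 114.9  48.8] [[-20.0, 109.0, 45.0], [24.0, 120.0, 51.0]]
72 75 [ 1.7 73.1 51.3] [[-13.0, 65.0, 47.0], [17.0, 79.0, 54.0]]
30 74 [ 0.1 31.2 51.5] [[-16.0, 23.0, 49.0], [15.0, 37.0, 54.0]]
-12 89 [  1.9 -11.4  48.3] [[-20.0, -19.0, 45.0], [25.0, -6.0, 52.0]]
-54 80 [  0.3 -52.9  48.9] [[-22.0, -60.0, 46.0], [23.0, -48.0, 52.0]]
38 160 [  -5.  -113.7   41.4] [ -27. -146.   38.] [ 25. -93.  46.]
48 34 [  -6.7 -110.8   53.3] [ -19. -132.   48.] [  28. -104.   59.]
60 98 [   2.1 -120.3   63.9] [ -18. -138.   60.] [  28. -106.   67.]
[[28, -14, 64], [25, -14, 66], [25, -18, 63], [25, -11, 64], [24, -13, 64], [22, -15, 64], [23, -9, 64], [22, -12, 63], [20, -14, 63], [21, -8, 63], [18, -8, 65], [17, -10, 65], [16, -14, 63], [17, -4, 64], [17, -8, 62], [14, -8, 64], [12, -10, 65], [12, -14, 62], [16, -3, 62], [14, -4, 64], [12, -6, 64], [10, -8, 65], [8, -9, 65], [12, 0, 64], [10, -2, 64], [9, -3, 65], [8, -6, 64], [6, -7, 65], [4, -10, 64], [10, 6, 66], [10, 2, 63], [9, 0, 63], [5, 0, 66], [4, -3, 65], [3, -5, 64], [2, -8, 64
[... 1949 characters left out ...]

tall [292.  91.] 1045 [ 0.693 -0.313  0.04 ] [ 0.753 -0.258  0.214]
tall [156. 157.] 5229 [ 0.643 -0.051  0.04 ] [0.85  0.357 0.25 ]
tall [249. 142.] 96 [ 0.676 -0.126  0.04 ] [ 0.733 -0.08   0.048]
tall [301. 187.] 255 [ 0.448 -0.114  0.04 ] [ 0.501 -0.066  0.067]
tall [177. 191.] 385 [0.637 0.136 0.04 ] [0.677 0.187 0.088]
tall [282. 200.] 156 [ 0.441 -0.037  0.04 ] [ 0.513 -0.011  0.052]
tall [268. 208.] 172 [0.444 0.004 0.04 ] [0.516 0.032 0.053]
tall [254. 216.] 104 [0.464 0.052 0.04 ] [0.498 0.068 0.055]
tall [240. 225.] 104 [0.467 0.094 0.041] [0.502 0.111 0.055]
tall [225. 234.] 185 [0.451 0.13  0.04 ] [0.522 0.156 0.052]
tall [151. 258.] 1487 [0.483 0.246 0.04 ] [0.564 0.353 0.102]
```

Emit:
servo_tool([
  [1, -1, -1, 0, 0, 0, 0],
  [1, -1, -1, 0, 0, 0, 0],
  [1, -1, -1, 0, 0, 0, 0],
  [1, -1, -1, 0, 0, 0, 0],
  [1, -1, -1, 0, 0, 0, 0],
  [1, -1, -1, 0, 0, 0, 0],
  [1, -1, -1, 0, 0, 0, 0],
  [1, -1, -1, 0, 0, 0, 0],
], squeeze=20)

```text
time_s: 1.15
tcp_pos: [0.3267, 0.2159, 0.3039]
eef_rot: [-0.508, -3.1, 0.0]
ft_force: [0.2, 0.3, 0.3]
finger_gap: 0.999
grasp_force: 0.0
```

Emit:
servo_tool([
  [1, -1, -1, 0.2, 0, 0, 0],
  [1, -1, -1, 0.2, 0, 0, 0],
  [1, -1, -1, 0.2, 0, 0, 0],
  [1, -1, -1, 0.2, 0, 0, 0],
  [1, -1, -1, 0.2, 0, 0, 0],
  [1, -1, -1, 0.2, 0, 0, 0],
  [1, -1, -1, 0.2, 0, 0, 0],
  [1, -1, -1, 0.2, 0, 0, 0],
])

```text
time_s: 2.15
tcp_pos: [0.4776, -0.0882, 0.2556]
eef_rot: [-0.508, -3.1, -0.0]
ft_force: [1.4, 0.1, 0.4]
finger_gap: 1.002
grasp_force: 0.0
```

Emit:
servo_tool([
  [1, 0, 0, 0, 0, 0, 1],
  [1, 0, 0, 0, 0, 0, 1],
  [1, 0, 0, 0, 0, 0, 1],
  [1, 0, 0, 0, 0, 0, 1],
  [1, 0, 0, 0, 0, 0, 1],
  [1, 0, 0, 0, 0, 0, 1],
  [1, 0, 0, 0, 0, 0, 1],
  [1, 0, 0, 0, 0, 0, 1],
])

```text
time_s: 3.15
tcp_pos: [0.4772, -0.0868, 0.2557]
eef_rot: [-2.387, -2.041, 0.0]
ft_force: [0.4, 0.3, -0.2]
finger_gap: 1.001
grasp_force: 0.0
```

Emit:
servo_tool([
  [0.6, 0, 0, 0, 0, 0, 1],
  [0.6, 0, 0, 0, 0, 0, 1],
  [0.6, 0, 0, 0, 0, 0, 1],
  [0.6, 0, 0, 0, 0, 0, 1],
  [0.6, 0, 0, 0, 0, 0, 1],
  [0.6, 0, 0, 0, 0, 0, 1],
  [0.6, 0, 0, 0, 0, 0, 1],
  [0.6, 0, 0, 0, 0, 0, 1],
])

```text
time_s: 4.15
tcp_pos: [0.4772, -0.0868, 0.2557]
eef_rot: [-3.141, -0.029, 0.001]
ft_force: [-0.4, 0.7, 0.7]
finger_gap: 0.598
grasp_force: 0.0
```

```bash
cat >> h.py <<'E'
def frame(O,yaw):
    return np.array([[np.cos(yaw),-np.sin(yaw)],[np.sin(yaw),np.cos(yaw)]])
E
python3 - <<'E'
from h import *
s=snap('wrist','w1.png');P=cloud(s);c=s['color'];np.savez('pics/w1.npz',P=P,**s)
print(monitor.state()['joint_positions'].round(3))
yd=np.array([.0513,.9987]);xd=np.array([yd[1],-yd[0]]);O=np.array([.480,.0299])
L=np.stack([(P[...,:2]-O)@xd,(P[...,:2]-O)@yd,P[...,2]],-1)*1000
k=np.hypot(L[...,0],L[...,1]+120)<50
m=k&(L[...,2]>60)&(L[...,2]<69);q=L[m]+[0,120,0];print(len(q),q.mean(0),cv2.minAreaRect(q[:,:2].astype(np.float32)))
m=k&(L[...,2]>39)&(L[...,2]<47);q=L[m]+[0,120,0];print('skirt',len(q),q.min(0),q.max(0))
white=c.min(-1)>150
for y in(114,72,30,-12,-54):
    m=white&(abs(L[...,0])<29)&(abs(L[...,1]-y)<14)&(L[...,2]>44)&(L[...,2]<62)
    q=L[m]
    if len(q)>30:print(y,len(q),q.mean(0).round(1),np.percentile(q,[2,98],axis=0).round(0).tolist())
m=(abs(P[...,2]-.034)<.003)&(abs(L[...,0])<60);q=L[m];print('deck',np.percentile(q,[.5,99.5],axis=0))
E
```

```text
[-0.425  0.312  1.554 -0.     1.276  1.134]
1056 [ 5.12481052 -3.17568742 64.51888555] ((7.243341445922852, -2.9401779174804688), (24.33007049560547, 51.721214294433594), 74.83750915527344)
skirt 1360 [-24.22603189 -27.87815038  39.01254195] [30.0660012  24.71080187 46.92885769]
114 213 [ -3.2 109.4  49.5] [[-21.0, 107.0, 48.0], [22.0, 112.0, 51.0]]
72 476 [ 1.9 69.6 52.6] [[-14.0, 65.0, 50.0], [16.0, 77.0, 54.0]]
30 479 [ 0.8 28.  52.5] [[-15.0, 23.0, 50.0], [16.0, 35.0, 54.0]]
-12 595 [  3.4 -13.6  49.9] [[-20.0, -18.0, 48.0], [25.0, -8.0, 52.0]]
-54 593 [  1.  -55.2  49.8] [[-22.0, -60.0, 47.0], [23.0, -50.0, 52.0]]
deck [[ -43.91084637 -296.29067752   31.23775646]
 [  47.86940374  116.99481451   36.65710715]]
```

View pics/w1.png

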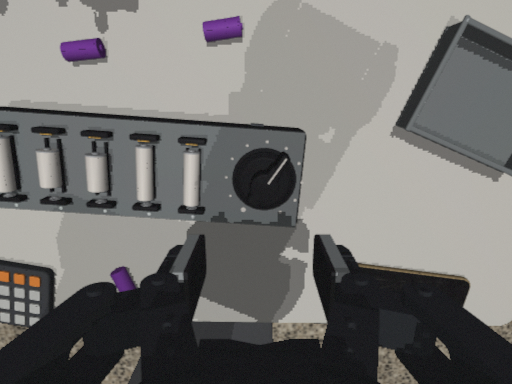

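The wrist picture shows the knob centre at (264,179), with the pointer going up-right to (287,155). The short cells are at (49,168) and (97,172), and the tub is at the upper right. Next I fit the fin direction.

Run:
```python
from h import *
yd=np.array([.0513,.9987]);xd=np.array([yd[1],-yd[0]]);O=np.array([.480,.0299])
from scipy.optimize import minimize
for f in('w1','scene0'):
    d=np.load(f'pics/{f}.npz');P=d['P']
    L=np.stack([(P[...,:2]-O)@xd,(P[...,:2]-O)@yd,P[...,2]],-1)*1000
    q=(L+[0,120,0])[(np.hypot(L[...,0],L[...,1]+120)<50)&(L[...,2]>61)&(L[...,2]<69)][:,:2]
    def sd(p,x):  # signed distance to fin+hub outline
        r=x-p[:2];c,s=np.cos(p[2]),np.sin(p[2]);a=r[:,0]*c+r[:,1]*s;b=-r[:,0]*s+r[:,1]*c
        rect=lambda a0,a1,h:np.maximum(np.maximum(a0-a,a-a1),abs(b)-h)
        return np.minimum.reduce([np.hypot(a,b)-12.5,rect(0,20,5.5),rect(0,33,4),rect(-20,0,6.5)])
    g=np.stack(np.meshgrid(np.arange(-45,46,1.),np.arange(-45,46,1.)),-1).reshape(-1,2)
    from scipy.spatial import cKDTree
    occ=cKDTree(q).query(g)[0]<1.6
    cost=lambda p:np.mean((1/(1+np.exp(sd(p,g)))-occ)**2)
    best=min((minimize(cost,[x0,0,a],method='Nelder-Mead') for x0 in(0,2) for a in(-.2,-.5,-.8)),key=lambda r:r.fun)
    print(f,best.x,np.degrees(best.x[2]),best.fun)
```

```text
w1 [ 1.42939376 -1.43623496 -0.54077942] -30.98437822808964 0.011151469690139852
scene0 [-0.23433267  0.97783911 -0.54864575] -31.43508570794152 0.02387708674524423
```

Emit:
servo_tool([
  [0.6, -0.09, 0.12, 0.4, 0, 0, 0],
  [0.6, 0, 0, 0.6, 0, 0, 0.9],
  [0.6, 0, 0, 0.6, 0, 0, 0.9],
  [0.6, 0, 0, 0.6, 0, 0, 0.9],
  [0.6, 0, 0, 0.6, 0, 0, 0.8],
  [0.6, 0, 0, 0.6, 0, 0, 0],
  [0.6, 0, 0, 0.6, 0, 0, 0],
  [0.6, 0, 0, 0.4, 0, 0, 0],
])

```text
time_s: 5.2
tcp_pos: [0.4741, -0.0905, 0.1226]
eef_rot: [-3.008, 0.904, 0.003]
ft_force: [0.4, -1.1, 0.6]
finger_gap: 0.596
grasp_force: 0.0
```

Emit:
servo_tool([
  [0.5, 0, 0, 0, 0, 0, 0],
  [0.4, 0, 0, 0, 0, 0, 0],
  [0.35, 0, 0, 0, 0, 0, 0],
  [0.3, 0, 0, 0, 0, 0, 0],
  [0.25, 0, 0, 0, 0, 0, 0],
  [0.2, 0, 0, 0, 0, 0, 0],
  [0.2, 0, 0, 0, 0, 0, 0],
  [0.2, 0, 0, 0, 0, 0, 0],
], squeeze=20)

```text
time_s: 6.2
tcp_pos: [0.4746, -0.0908, 0.1244]
eef_rot: [3.007, -0.908, 0.001]
ft_force: [-2.6, -2.7, 5.6]
finger_gap: 0.284
grasp_force: 19.7
```

Emit:
servo_tool([
  [0.2, 0, 0, 0, 0, 0, -0.6],
  [0.2, 0, 0, 0, 0, 0, -0.8],
  [0.2, 0, 0, 0, 0, 0, -0.8],
  [0.2, 0, 0, 0, 0, 0, -0.8],
  [0.2, 0, 0, 0, 0, 0, -0.8],
  [0.2, 0, 0, 0, 0, 0, -0.8],
  [0.2, 0, 0, 0, 0, 0, -0.8],
  [0.2, 0, 0, 0, 0, 0, -0.6],
])

```text
time_s: 7.2
tcp_pos: [0.4746, -0.0911, 0.1244]
eef_rot: [3.056, 0.723, 0.0]
ft_force: [-4.1, -5.5, 5.8]
finger_gap: 0.28
grasp_force: 19.7
```

Run:
```python
from h import *
s=monitor.state();print({k:np.round(s[k],3) for k in('tcp_pos','eef_rot','ft_force','wrist_torque','joint_positions','grasp_force')})
```

```text
{'tcp_pos': array([ 0.475, -0.091,  0.124]), 'eef_rot': array([3.056, 0.723, 0.   ]), 'ft_force': array([-4.08 , -5.514,  5.84 ]), 'wrist_torque': array([-0.789,  0.554, -0.1  ]), 'joint_positions': array([-4.350e-01,  4.890e-01,  1.734e+00, -1.000e-03,  9.170e-01,
        6.720e-01]), 'grasp_force': np.float64(19.707)}
```

Emit:
servo_tool([
  [0.2, 0, 0, 0, 0, 0, -0.8],
  [0.2, 0, 0, 0, 0, 0, -0.8],
  [0.2, 0, 0, 0, 0, 0, -0.8],
  [0.2, 0, 0, 0, 0, 0, -0.8],
  [0.2, 0, 0, 0, 0, 0, -0.8],
  [0.2, 0, 0, 0, 0, 0, -0.8],
  [0.2, 0, 0, 0, 0, 0, -0.8],
  [0.2, 0, 0, 0, 0, 0, -0.8],
])

```text
time_s: 8.2
tcp_pos: [0.4749, -0.0913, 0.1244]
eef_rot: [2.207, 2.233, -0.001]
ft_force: [-1.9, -6.4, 3.6]
finger_gap: 0.279
grasp_force: 19.6
```

Emit:
servo_tool([
  [0.2, 0, 0, 0, 0, 0, -0.7],
  [0.2, 0, 0, 0, 0, 0, -0.7],
  [0.2, 0, 0, 0, 0, 0, -0.7],
  [0.2, 0, 0, 0, 0, 0, -0.7],
  [0.2, 0, 0, 0, 0, 0, -0.6],
  [0.2, 0, 0, 0, 0, 0, -0.6],
  [0.2, 0, 0, 0, 0, 0, -0.5],
  [0.2, 0, 0, 0, 0, 0, -0.5],
])

```text
time_s: 9.2
tcp_pos: [0.4752, -0.0912, 0.1244]
eef_rot: [1.059, 2.955, -0.001]
ft_force: [-0.2, -4.6, 3.4]
finger_gap: 0.281
grasp_force: 19.6
```

Run:
```python
from h import *
s=monitor.state();print({k:np.round(s[k],3) for k in('tcp_pos','eef_rot','ft_force','wrist_torque','joint_positions','grasp_force')})
r=s['eef_rot'];print('pointer charger deg if no slip',(np.degrees(2*np.arctan2(r[1],r[0]))+2.9+0)%360)
```

```text
{'tcp_pos': array([ 0.475, -0.091,  0.124]), 'eef_rot': array([ 1.059e+00,  2.955e+00, -1.000e-03]), 'ft_force': array([-0.176, -4.583,  3.371]), 'wrist_torque': array([-0.692,  0.067, -0.071]), 'joint_positions': array([-4.350e-01,  4.900e-01,  1.733e+00, -1.000e-03,  9.160e-01,
       -1.316e+00]), 'grasp_force': np.float64(19.586)}
pointer charger deg if no slip 143.44925235545853
```

Emit:
servo_tool([
  [0.2, 0, 0, 0, 0, 0, -0.2],
  [0.2, 0, 0, 0, 0, 0, -0.1],
  [0.2, 0, 0, 0, 0, 0, -0.1],
  [0.2, 0, 0, 0, 0, 0, -0.1],
  [0.2, 0, 0, 0, 0, 0, -0.05],
  [0.2, 0, 0, 0, 0, 0, -0.05],
  [0.2, 0, 0, 0, 0, 0, -0.05],
  [0.2, 0, 0, 0, 0, 0, -0.05],
])

```text
time_s: 10.2
tcp_pos: [0.4752, -0.0911, 0.1244]
eef_rot: [0.882, 3.013, -0.002]
ft_force: [-0.1, -5.0, 3.6]
finger_gap: 0.281
grasp_force: 19.7
```

```bash
cat > st.py <<'E'
from h import *
s=monitor.state();print({k:np.round(s[k],3) for k in('tcp_pos','eef_rot','ft_force','wrist_torque','grasp_force')})
r=s['eef_rot'];print('pointer charger deg if no slip',(np.degrees(2*np.arctan2(r[1],r[0]))+2.9+0)%360)
E
python3 st.py
```

```text
{'tcp_pos': array([ 0.475, -0.091,  0.124]), 'eef_rot': array([ 8.820e-01,  3.013e+00, -2.000e-03]), 'ft_force': array([-0.115, -4.984,  3.612]), 'wrist_torque': array([-0.908, -0.031, -0.065]), 'grasp_force': np.float64(19.672)}
pointer charger deg if no slip 150.2607513969714
```

Torque is still at the running level, so it has not reached the stop. I continue in small steps.

Emit:
servo_tool([
  [0.2, 0, 0, 0, 0, 0, -0.05],
  [0.2, 0, 0, 0, 0, 0, -0.05],
  [0.2, 0, 0, 0, 0, 0, -0.05],
  [0.2, 0, 0, 0, 0, 0, -0.05],
  [0.2, 0, 0, 0, 0, 0, -0.05],
  [0.2, 0, 0, 0, 0, 0, -0.05],
  [0.2, 0, 0, 0, 0, 0, -0.05],
  [0.2, 0, 0, 0, 0, 0, -0.05],
])

```text
time_s: 11.2
tcp_pos: [0.4748, -0.0909, 0.1244]
eef_rot: [0.777, 3.043, -0.001]
ft_force: [-2.6, -4.5, 7.1]
finger_gap: 0.278
grasp_force: 19.9
```

```bash
python3 st.py
```

```text
{'tcp_pos': array([ 0.475, -0.091,  0.124]), 'eef_rot': array([ 7.770e-01,  3.043e+00, -1.000e-03]), 'ft_force': array([-2.611, -4.472,  7.132]), 'wrist_torque': array([-0.809,  0.326, -0.254]), 'grasp_force': np.float64(19.851)}
pointer charger deg if no slip 154.24580414825857
```

Emit:
servo_tool([
  [0.6, 0, 0, 0, 0, 0, 0],
  [0.6, 0, 0, 0, 0, 0, 0],
  [0.6, 0, 0, 0, 0, 0, 0],
  [0.6, 0, 0, -0.6, 0, 0, 0],
  [0.6, 0, 0, -1, 0, 0, 0],
  [0.6, 0, 0, -1, 0, 0, -0.9],
  [0.5, 0, 0, -1, 0, 0, -0.9],
  [0.4, 0, 0, 0, 0, 0, -0.8],
])

```text
time_s: 12.2
tcp_pos: [0.4751, -0.0906, 0.2339]
eef_rot: [0.064, 3.137, -0.002]
ft_force: [0.6, 0.9, -0.5]
finger_gap: 0.395
grasp_force: 0.0
```

Run:
```python
from h import *
s=snap('wrist');P=cloud(s);np.savez('pics/w2.npz',P=P,**s);w=cv2.cvtColor(s['color'],cv2.COLOR_RGB2BGR)
g=snap('scene');a=cv2.cvtColor(g['color'],cv2.COLOR_RGB2BGR)[165:265,200:330]
cv2.imwrite('pics/v2.png',np.hstack([cv2.resize(w,(480,360)),cv2.resize(a,(320,360))]))
import subprocess;exec(open('st.py').read())
```

```text
{'tcp_pos': array([ 0.475, -0.09 ,  0.232]), 'eef_rot': array([ 0.07,  3.14, -0.  ]), 'ft_force': array([-0.595,  0.16 ,  0.554]), 'wrist_torque': array([ 0.051,  0.056, -0.031]), 'grasp_force': np.float64(0.0)}
pointer charger deg if no slip 180.34557494889293
```

View pics/v2.png

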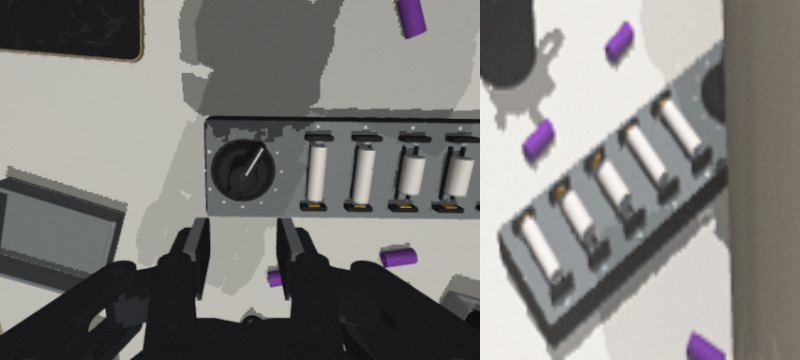

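The wrist view (its up is towards the user, its right is world left) shows the pointer at (262,148), towards the user and left, as it should be for off. The cells are undisturbed; the short ones are at (411,172) and (458,175). I fit the fin angle and the two short cells.

Run:
```python
from h import *
from scipy.optimize import minimize
from scipy.spatial import cKDTree
yd=np.array([.0513,.9987]);xd=np.array([yd[1],-yd[0]]);O=np.array([.480,.0299])
d=np.load('pics/w2.npz');P=d['P'];c=d['color']
L=np.stack([(P[...,:2]-O)@xd,(P[...,:2]-O)@yd,P[...,2]],-1)*1000
q=(L+[0,120,0])[(np.hypot(L[...,0],L[...,1]+120)<50)&(L[...,2]>60)&(L[...,2]<70)][:,:2]
def sd(p,x):
    r=x-p[:2];C,s=np.cos(p[2]),np.sin(p[2]);a=r[:,0]*C+r[:,1]*s;b=-r[:,0]*s+r[:,1]*C
    rect=lambda a0,a1,h:np.maximum(np.maximum(a0-a,a-a1),abs(b)-h)
    return np.minimum.reduce([np.hypot(a,b)-12.5,rect(0,20,5.5),rect(0,33,4),rect(-20,0,6.5)])
g=np.stack(np.meshgrid(np.arange(-45,46,1.),np.arange(-45,46,1.)),-1).reshape(-1,2)
occ=cKDTree(q).query(g)[0]<1.6
cost=lambda p:np.mean((1/(1+np.exp(sd(p,g)))-occ)**2)
b=min((minimize(cost,[0,0,a],method='Nelder-Mead') for a in(2.2,2.6,3)),key=lambda r:r.fun);print(b.x,np.degrees(b.x[2]),b.fun)
white=c.min(-1)>140
for y in(72,30,-12,-54):
    m=white&(abs(L[...,0])<29)&(abs(L[...,1]-y)<14)&(L[...,2]>44)&(L[...,2]<62)
    q=L[m];print(y,len(q),q.mean(0).round(1),np.percentile(q,[2,98],axis=0).round(0).tolist())
m=(P[...,2]>.024)&(P[...,2]<.037)&(P[...,1]<-.2)&(P[...,0]<.7);q=P[m];print('tub',cv2.minAreaRect((q[:,:2]*1000).astype(np.float32)),len(q))
d=np.load('pics/w1.npz');P=d['P']
for nm in('w1','scene0'):
    P=np.load(f'pics/{nm}.npz')['P']
    m=(P[...,2]>.026)&(P[...,2]<.035)&(P[...,1]<-.2)&(P[...,1]>-.4)&(P[...,0]<.65)&(P[...,0]>.45);q=P[m];print('tub',nm,cv2.minAreaRect((q[:,:2]*1000).astype(np.float32)),len(q))
```

```text
[ 1.14563341 -0.86162059  2.61577726] 149.87299726170627 0.01187994479177114
72 655 [ 1.3 69.  52.3] [[-14.0, 64.0, 49.0], [17.0, 76.0, 54.0]]
30 657 [ 0.1 27.4 52.3] [[-15.0, 22.0, 49.0], [16.0, 34.0, 54.0]]
-12 804 [  1.8 -14.1  49.6] [[-21.0, -19.0, 47.0], [25.0, -8.0, 52.0]]
-54 809 [ -0.4 -55.8  49.6] [[-23.0, -61.0, 47.0], [23.0, -50.0, 52.0]]
tub ((549.0517578125, -289.5610656738281), (116.47175598144531, 101.1568374633789), 68.99826049804688) 1727
tub w1 ((550.1737670898438, -288.5711669921875), (113.7162857055664, 101.55062866210938), 68.9957046508789) 1819
tub scene0 ((546.1871337890625, -295.1788330078125), (129.07846069335938, 102.58692932128906), 68.13903045654297) 240
```

The knob is off (149.9°, target 150°). Now I move to the nearer short cell (bay_middle).

Emit:
servo_tool([
  [0.32, 0, 1, 0, 0, 0, 0],
  [0.32, 0, 1, 0, 0, 0, 0],
  [0.32, 0, 1, 0, 0, 0, 0],
  [0.32, 0, 1, 0, 0, 0, 0],
  [0.32, 0, 1, 0.4, 0, 0, 0],
  [0.32, 0, 0, 0.8, 0, 0, 0],
  [0.32, 0, 0, 0.8, 0, 0, 0],
  [0.32, 0, 0, 0.6, 0, 0, 0],
])

```text
time_s: 13.3
tcp_pos: [0.481, 0.0595, 0.1525]
eef_rot: [-0.077, -3.139, -0.0]
ft_force: [1.0, 0.3, 0.0]
finger_gap: 0.32
grasp_force: 0.0
```

Run:
```python
from h import *
s=snap('wrist','w3.png');g=snap('side','s3.png');print(monitor.state()['tcp_pos'],monitor.state()['eef_rot'])
w=cv2.imread('pics/w3.png');a=cv2.imread('pics/s3.png')[150:270,230:360]
cv2.imwrite('pics/v3.png',np.hstack([cv2.resize(w,(480,360)),cv2.resize(a,(320,295),interpolation=cv2.INTER_CUBIC)[:360].copy() if 0 else cv2.resize(a,(320,360))]))
```

```text
[0.48058823 0.05948978 0.15207307] [-7.58270327e-02 -3.13611606e+00 -8.56070632e-04]
```

View pics/v3.png

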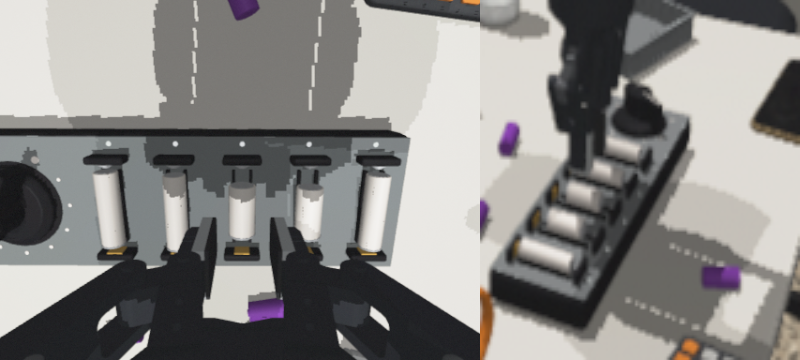

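The fingers (inner faces at px 213 and 273) straddle the middle short cell (242,210) centrally. I descend and grip.

Emit:
servo_tool([
  [0.32, -0.03, 0, 0.35, 0, 0, 0],
  [0.32, 0, 0, 0.4, 0, 0, 0],
  [0.32, 0, 0, 0.35, 0, 0, 0],
  [0.32, 0, 0, 0.25, 0, 0, 0],
  [0.32, 0, 0, 0, 0, 0, 0],
  [0.25, 0, 0, 0, 0, 0, 0],
  [0.2, 0, 0, 0, 0, 0, 0],
  [0.1, 0, 0, 0, 0, 0, 0],
], squeeze=25)

```text
time_s: 14.4
tcp_pos: [0.4826, 0.0592, 0.1139]
eef_rot: [0.071, 3.14, -0.0]
ft_force: [-0.4, -1.2, 3.7]
finger_gap: 0.186
grasp_force: 24.7
```

Emit:
servo_tool([
  [0.1, 0, 0, -0.4, 0, 0, 0],
  [0.1, 0, 0, -0.8, 0, 0, 0],
  [0.1, 0, 0, -1, 0, 0, 0],
  [0.1, 0, 0, -0.8, 0, 0, 0],
  [0.1, -0.2, -0.6, 0, 0, 0, 0],
  [0.1, -0.2, -0.9, 0, 0, 0, 0],
  [0.1, -0.2, -1, 0, 0, 0, 0],
  [0.1, -0.25, -1, 0, 0, 0, 0],
])

```text
time_s: 15.4
tcp_pos: [0.5029, -0.0485, 0.2027]
eef_rot: [-0.072, -3.139, -0.001]
ft_force: [0.1, 0.4, 0.4]
finger_gap: 0.183
grasp_force: 24.5
```

Emit:
servo_tool([
  [0.1, -0.2, -1, 0, 0, 0, 0],
  [0.1, -0.2, -1, 0, 0, 0, 0],
  [0.1, -0.2, -1, 0, 0, 0, 0],
  [0.1, -0.2, -1, 0, 0, 0, 0],
  [0.1, -0.2, -1, 0, 0, 0, 0],
  [0.1, -0.2, -1, 0, 0, 0, 0],
  [0.1, -0.2, -1, 0, 0, 0, 0],
  [0.1, -0.2, -1, 0, 0, 0, 0],
])

```text
time_s: 16.4
tcp_pos: [0.5395, -0.2906, 0.2023]
eef_rot: [-0.073, -3.139, -0.002]
ft_force: [-0.4, -0.4, -0.5]
finger_gap: 0.185
grasp_force: 24.5
```

Emit:
servo_tool([
  [0.1, -0.1, -0.8, 0, 0, 0, 0],
  [0.1, 0, 0, 0, 0, 0, 0.7],
  [0.1, 0, 0, 0, 0, 0, 0.7],
  [0.1, 0, 0, 0, 0, 0, 0.5],
  [0.1, 0, 0, 0.5, 0, 0, 0],
  [0.1, 0, 0, 0.5, 0, 0, 0],
  [0.1, 0, 0, 0, 0, 0, 0],
  [0.1, 0, 0, 0, 0, 0, 0],
])

```text
time_s: 17.4
tcp_pos: [0.542, -0.3129, 0.1734]
eef_rot: [-0.588, -3.086, -0.0]
ft_force: [-0.6, -0.3, 0.3]
finger_gap: 0.184
grasp_force: 24.5
```

Run:
```python
from h import *
s=snap('wrist','w4.png');g=snap('scene','g4.png');st=monitor.state();print(st['tcp_pos'],st['eef_rot'],st['finger_gap'],st['grasp_force'])
w=cv2.imread('pics/w4.png');a=cv2.imread('pics/g4.png')[90:210,265:395]
cv2.imwrite('pics/v4.png',np.hstack([cv2.resize(w,(480,360)),cv2.resize(a,(320,360))]))
for f,s in(('w',s),('g',g)):
    P=cloud(s)
    m=(P[...,2]>.026)&(P[...,2]<.035)&(P[...,1]<-.2)&(P[...,1]>-.4)&(P[...,0]<.65)&(P[...,0]>.45);q=P[m];print('tub',f,cv2.minAreaRect((q[:,:2]*1000).astype(np.float32)),len(q))
```

```text
[ 0.54212922 -0.31291844  0.17387885] [ 5.88196997e-01  3.08519881e+00 -7.55064130e-04] 0.18164405854810226 24.455974996089935
tub w ((547.3841552734375, -295.67144775390625), (128.587646484375, 101.42140197753906), 68.64871978759766) 4217
tub g ((0.0, 0.0), (0.0, 0.0), 0.0) 0
```

View pics/v4.png

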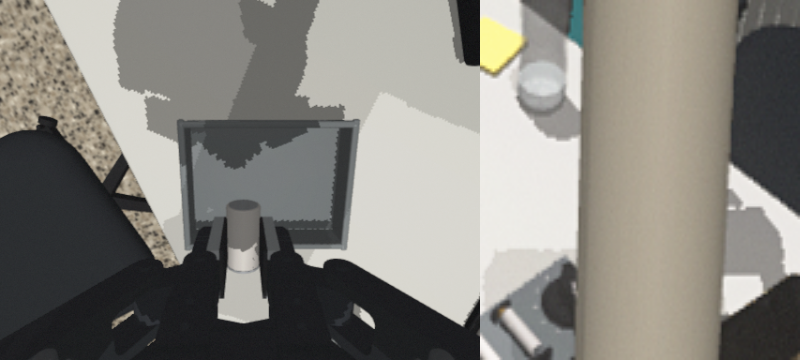

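The held cell is at wrist px (243,235), over the tub (rim 182–358 × 120–248). The tub centre (547,-295) mm is confirmed. I lower and release.

Emit:
servo_tool([
  [0.1, 0, -0.1, 0.4, 0, 0, 0],
  [0.1, 0, 0, 0.7, 0, 0, 0],
  [0.1, 0, 0, 0.7, 0, 0, 0],
  [0.1, 0, 0, 0.6, 0, 0, 0],
  [0.1, 0, 0, 0.4, 0, 0, 0],
  [0.1, 0, 0, 0.2, 0, 0, 0],
  [0.1, 0, 0, 0, 0, 0, 0],
  [0.1, 0, 0, 0, 0, 0, 0],
])

```text
time_s: 18.5
tcp_pos: [0.5411, -0.3158, 0.084]
eef_rot: [0.589, 3.085, -0.001]
ft_force: [-0.2, -0.2, 0.8]
finger_gap: 0.184
grasp_force: 24.5
```

Emit:
servo_tool([
  [0.2, 0, 0, 0, 0, 0, 0],
  [0.24, 0, 0, 0, 0, 0, 0],
  [0.3, 0, 0, 0, 0, 0, 0],
  [0.32, 0, 0, 0, 0, 0, 0],
  [0.32, 0, 0, -0.4, 0, 0, 0],
  [0.32, 0, 0, -0.8, 0, 0, 0],
  [0.32, 0, 0, -1, 0, 0, 0],
  [0.32, 0, 0, -1, 0, 0, 0],
])

```text
time_s: 19.5
tcp_pos: [0.5408, -0.3156, 0.1813]
eef_rot: [0.589, 3.085, -0.001]
ft_force: [0.0, 0.2, 0.5]
finger_gap: 0.322
grasp_force: 0.0
```

Run:
```python
from h import *
s=snap('wrist','w5.png');st=monitor.state();print(st['tcp_pos'],st['eef_rot'],st['finger_gap'])
```

```text
[ 0.54181362 -0.31631004  0.1855785 ] [ 0.58745269  3.07949512 -0.00602514] 0.3253163833965834
```

View pics/w5.png

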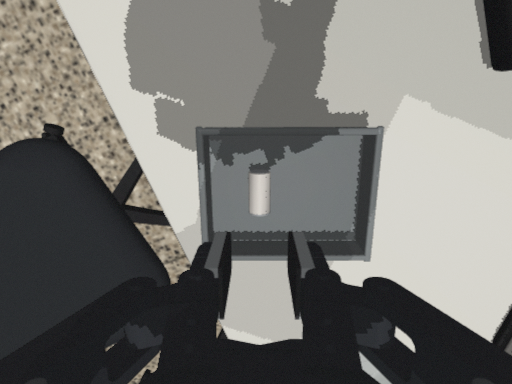

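The first cell lies in the tub at (259,191). Now the second short cell.

Emit:
servo_tool([
  [0.32, 0, 0, -0.6, 0, 0, -0.7],
  [0.32, 0, 0, 0, 0, 0, -0.7],
  [0.32, 0, 0, 0, 0, 0, -0.5],
  [0.32, 0.2, 1, 0, 0, 0, 0],
  [0.32, 0.2, 1, 0, 0, 0, 0],
  [0.32, 0.2, 1, 0, 0, 0, 0],
  [0.32, 0.2, 1, 0, 0, 0, 0],
  [0.32, 0.2, 1, 0, 0, 0, 0],
])

```text
time_s: 20.55
tcp_pos: [0.5176, -0.1634, 0.1982]
eef_rot: [0.072, 3.14, -0.001]
ft_force: [0.5, 0.1, 0.7]
finger_gap: 0.319
grasp_force: 0.0
```

Emit:
servo_tool([
  [0.32, 0.2, 1, 0, 0, 0, 0],
  [0.32, 0.2, 1, 0, 0, 0, 0],
  [0.32, 0.2, 1, 0, 0, 0, 0],
  [0.32, 0.2, 1, 0, 0, 0, 0],
  [0.32, 0.2, 1, 0, 0, 0, 0],
  [0.32, 0.2, 1, 0, 0, 0, 0],
  [0.32, 0.1, 1, 0, 0, 0, 0],
  [0.32, 0, 0.8, 0, 0, 0, 0],
])

```text
time_s: 21.55
tcp_pos: [0.4892, 0.0723, 0.1982]
eef_rot: [0.071, 3.14, -0.0]
ft_force: [0.4, 1.0, -0.5]
finger_gap: 0.315
grasp_force: 0.0
```

```bash
python3 st.py
```

```text
{'tcp_pos': array([0.489, 0.072, 0.198]), 'eef_rot': array([ 0.071,  3.14 , -0.   ]), 'ft_force': array([ 0.448,  0.95 , -0.453]), 'wrist_torque': array([-0.012,  0.037, -0.014]), 'grasp_force': np.float64(0.0)}
pointer charger deg if no slip 180.32308015884894
```

Emit:
servo_tool([
  [0.32, 0.1, 0.5, 0, 0, 0, 0],
  [0.32, 0.08, 0.46, 0, 0, 0, 0],
  [0.32, 0, 0, 0.5, 0, 0, 0],
  [0.32, 0, 0, 0.6, 0, 0, 0],
  [0.32, 0, 0, 0.4, 0, 0, 0],
  [0.32, 0, 0, 0, 0, 0, 0],
  [0.32, 0, 0, 0, 0, 0, 0],
  [0.32, 0, 0, 0, 0, 0, 0],
])

```text
time_s: 22.55
tcp_pos: [0.4856, 0.1001, 0.153]
eef_rot: [0.072, 3.14, -0.0]
ft_force: [0.5, -0.3, 0.1]
finger_gap: 0.321
grasp_force: 0.0
```

Run:
```python
from h import *
s=snap('wrist','w6.png');st=monitor.state();print(st['tcp_pos'],st['eef_rot'],st['finger_gap'])
```

```text
[0.48549044 0.1001356  0.15288158] [ 7.16454931e-02  3.13985626e+00 -4.36257988e-06] 0.31716382462209647
```

View pics/w6.png

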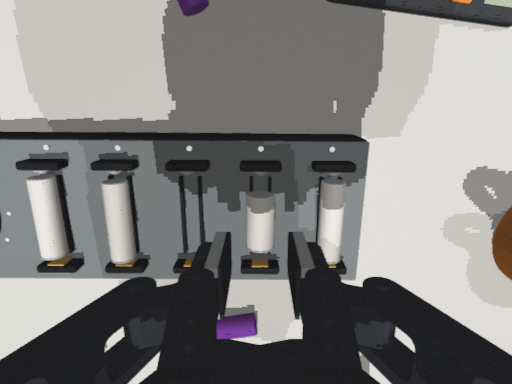

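The fingers (231/288) are centred on the short cell (260,222), and the middle bay is empty. I descend and grip.

Emit:
servo_tool([
  [0.32, 0, 0.02, 0.35, 0, 0, 0],
  [0.32, 0, 0, 0.4, 0, 0, 0],
  [0.32, 0, 0, 0.35, 0, 0, 0],
  [0.32, 0, 0, 0.25, 0, 0, 0],
  [0.32, 0, 0, 0, 0, 0, 0],
  [0.25, 0, 0, 0, 0, 0, 0],
  [0.2, 0, 0, 0, 0, 0, 0],
  [0.1, 0, 0, 0, 0, 0, 0],
], squeeze=25)

```text
time_s: 23.6
tcp_pos: [0.4855, 0.1007, 0.1123]
eef_rot: [0.071, 3.14, -0.0]
ft_force: [-0.4, -0.2, 2.5]
finger_gap: 0.185
grasp_force: 24.7
```

Emit:
servo_tool([
  [0.1, 0, 0, -0.4, 0, 0, 0],
  [0.1, 0, 0, -0.8, 0, 0, 0],
  [0.1, 0, 0, -1, 0, 0, 0],
  [0.1, 0, 0, -0.8, 0, 0, 0],
  [0.1, -0.2, -0.6, 0, 0, 0, 0],
  [0.1, -0.2, -0.9, 0, 0, 0, 0],
  [0.1, -0.2, -1, 0, 0, 0, 0],
  [0.1, -0.2, -1, 0, 0, 0, 0],
])

```text
time_s: 24.6
tcp_pos: [0.5044, -0.0071, 0.2012]
eef_rot: [-0.072, -3.139, -0.0]
ft_force: [0.1, 0.5, 0.3]
finger_gap: 0.188
grasp_force: 24.5
```

Emit:
servo_tool([
  [0.1, -0.2, -1, 0, 0, 0, 0],
  [0.1, -0.2, -1, 0, 0, 0, 0],
  [0.1, -0.2, -1, 0, 0, 0, 0],
  [0.1, -0.2, -1, 0, 0, 0, 0],
  [0.1, -0.2, -1, 0, 0, 0, 0],
  [0.1, -0.2, -1, 0, 0, 0, 0],
  [0.1, -0.2, -1, 0, 0, 0, 0],
  [0.1, -0.2, -1, 0, 0, 0, 0],
])

```text
time_s: 25.6
tcp_pos: [0.541, -0.2491, 0.201]
eef_rot: [-0.073, -3.139, -0.001]
ft_force: [-0.2, -0.5, -0.1]
finger_gap: 0.19
grasp_force: 24.5
```

Emit:
servo_tool([
  [0.1, -0.25, -0.43, 0, 0, 0, 0],
  [0.1, -0.25, -0.43, 0, 0, 0, 0],
  [0.1, 0, 0, 0, 0, 0, 0.7],
  [0.1, 0, 0, 0, 0, 0, 0.7],
  [0.1, 0, 0, 0.4, 0, 0, 0.5],
  [0.1, 0, 0, 0.6, 0, 0, 0],
  [0.1, 0, 0, 0, 0, 0, 0],
  [0.1, 0, 0, 0, 0, 0, 0],
])

```text
time_s: 26.6
tcp_pos: [0.5557, -0.2736, 0.1725]
eef_rot: [0.588, 3.085, -0.0]
ft_force: [0.8, -0.3, -0.2]
finger_gap: 0.187
grasp_force: 24.5
```

Run:
```python
from h import *
s=snap('wrist','w7.png');st=monitor.state();print(st['tcp_pos'],st['eef_rot'],st['finger_gap'])
```

```text
[ 0.5557375  -0.27364641  0.17269881] [ 5.88124984e-01  3.08495651e+00 -7.51354934e-04] 0.18555523773048807
```

View pics/w7.png

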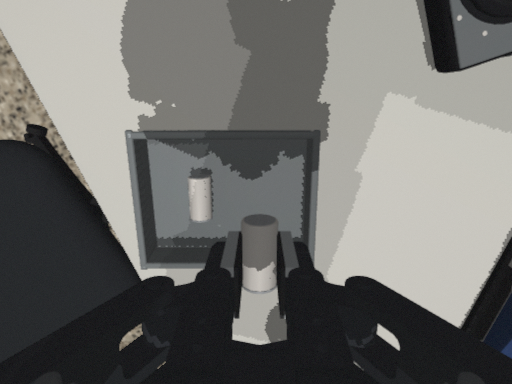

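Cell 1 is at (200,195), and the held cell is over the other half of the tub. I lower and release.

Emit:
servo_tool([
  [0.1, 0, 0, 0.4, 0, 0, 0],
  [0.1, 0, 0, 0.7, 0, 0, 0],
  [0.1, 0, 0, 0.7, 0, 0, 0],
  [0.1, 0, 0, 0.6, 0, 0, 0],
  [0.1, 0, 0, 0.4, 0, 0, 0],
  [0.1, 0, 0, 0.2, 0, 0, 0],
  [0.1, 0, 0, 0, 0, 0, 0],
  [0.1, 0, 0, 0, 0, 0, 0],
])

```text
time_s: 27.65
tcp_pos: [0.5556, -0.2738, 0.0825]
eef_rot: [0.589, 3.085, -0.001]
ft_force: [0.6, 0.1, 0.6]
finger_gap: 0.18
grasp_force: 24.5
```

Emit:
servo_tool([
  [0.2, 0, 0, 0, 0, 0, 0],
  [0.24, 0, 0, 0, 0, 0, 0],
  [0.3, 0, 0, 0, 0, 0, 0],
  [0.32, 0, 0, 0, 0, 0, 0],
  [0.32, 0, 0, -0.4, 0, 0, 0],
  [0.32, 0, 0, -0.8, 0, 0, 0],
  [0.32, 0, 0, -1, 0, 0, 0],
  [0.32, 0, 0, -1, 0, 0, 0],
])

```text
time_s: 28.65
tcp_pos: [0.5554, -0.2736, 0.1798]
eef_rot: [0.589, 3.085, -0.001]
ft_force: [0.4, -0.4, -0.1]
finger_gap: 0.317
grasp_force: 0.0
```

Emit:
servo_tool([
  [0.32, 0, 0, -0.8, 0, 0, 0],
  [0.32, 1, 0, 0, 0, 0, 0],
  [0.32, 1, 0, 0, 0, 0, 0],
  [0.32, 1, 0, 0, 0, 0, 0],
  [0.32, 0, 0, 0, 0, 0, 0],
  [0.32, 0, 0, 0, 0, 0, 0],
  [0.32, 0, 0, 0, 0, 0, 0],
  [0.32, 0, 0, 0, 0, 0, 0],
])

```text
time_s: 29.65
tcp_pos: [0.4721, -0.2407, 0.2018]
eef_rot: [-0.589, -3.086, -0.0]
ft_force: [-0.5, -0.3, 0.6]
finger_gap: 0.322
grasp_force: 0.0
```

Run:
```python
from h import *
f=[]
for n in('wrist','scene','side'):
    s=snap(n,n+'9.png');f.append(cv2.imread(f'pics/{n}9.png'))
b=np.vstack([np.hstack(f[:2]),np.hstack([f[2],cv2.resize(f[0][:,100:420],(512,384))])])
cv2.imwrite('pics/v9.png',cv2.resize(b,(800,600),interpolation=cv2.INTER_AREA));print(monitor.state()['time_s'])
```

```text
29.8
```

View pics/v9.png

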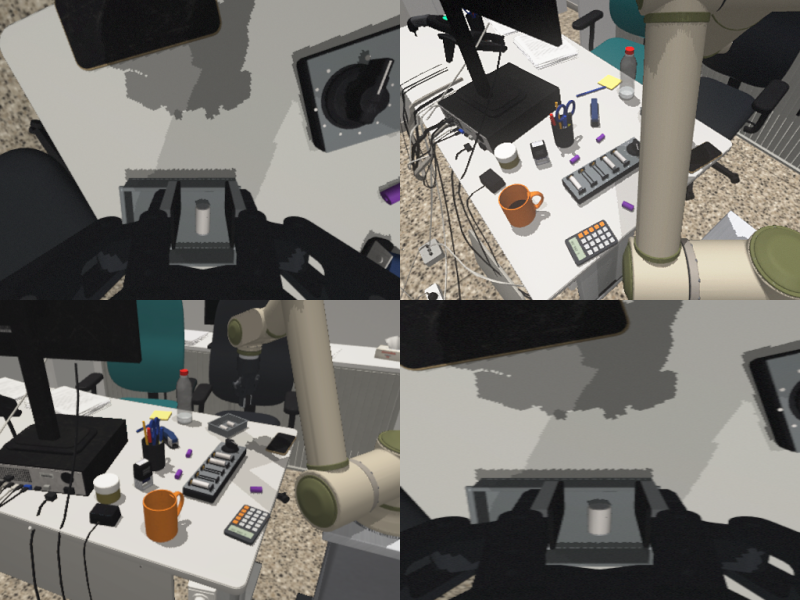

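The picture shows the second cell in the tub (left wrist view, 203,215), the first hidden behind a finger, and the mug, bottle, stapler and pen cup standing as before. I check both cells numerically from the side camera, together with the cells left in the bays.

Run:
```python
from h import *
s=snap('side');P=cloud(s);c=s['color'].astype(int)
T=np.array([.547,-.295]);a=np.radians(68.5);yd=np.array([np.cos(a),np.sin(a)]);xd=np.array([yd[1],-yd[0]])
X=(P[...,:2]-T)@xd*1000;Y=(P[...,:2]-T)@yd*1000
m=(abs(X)<40)&(abs(Y)<53)&(P[...,2]>.012)&(P[...,2]<.027)
n,l,st,_=cv2.connectedComponentsWithStats(m.astype(np.uint8))
for i in range(1,n):
    k=l==i
    if k.sum()>4: print(k.sum(),X[k].mean().round(),Y[k].mean().round(),P[k][:,2].max().round(3),c[k].mean(0).round())
yd=np.array([.0513,.9987]);xd=np.array([yd[1],-yd[0]]);O=np.array([.480,.0299])
X=(P[...,:2]-O)@xd*1000;Y=(P[...,:2]-O)@yd*1000
for y in(114,72,30,-12,-54):
    m=(abs(X)<28)&(abs(Y-y)<12)&(P[...,2]>.044)&(P[...,2]<.06)&(c.min(-1)>130);print(y,m.sum(),X[m].mean().round(1) if m.any() else '',Y[m].mean().round(1) if m.any() else '')
g=cloud(snap('scene'));p=np.load('pics/scene0.npz')['P']
for nm,b in dict(mug=(.45,.6,.24,.37),bottle=(.68,.77,-.33,-.24),stapler=(.6,.8,-.14,-.06)).items():
    for Q in(p,g):
        m=(Q[...,0]>b[0])&(Q[...,0]<b[1])&(Q[...,1]>b[2])&(Q[...,1]<b[3])&(Q[...,2]>.02);print(nm,m.sum(),Q[m].mean(0).round(4))
```

```text
38 -0.0 -16.0 0.021 [176. 171. 165.]
38 -3.0 29.0 0.022 [177. 172. 166.]
114 100 1.0 117.5
72 0  
30 0  
-12 80 1.3 -8.1
-54 72 -0.8 -50.2
mug 1995 [0.5222 0.3083 0.0634]
mug 1995 [0.5221 0.3082 0.0635]
bottle 1144 [ 0.7129 -0.2764  0.1206]
bottle 1147 [ 0.713  -0.2763  0.1204]
stapler 231 [ 0.6988 -0.0996  0.0379]
stapler 231 [ 0.6994 -0.1     0.038 ]
```

Both short cells lie in the tub, the three long cells are in their bays, and the mug, bottle and stapler have not moved. I hand the job in.

```bash
python3 -c "
from rig import order
print(order.finish_job())"
```

```text
the job is handed in; nothing more can be done
None
```

The charger was switched off first (pointer measured at 149.9° against 150° for off), then both short cells were laid in the tub; the three long cells are still in their bays, the mug, bottle and stapler measured unmoved, the pen cup looked undisturbed, and the job was handed in at about 30 s.

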